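Gauge the bore of a casting ring with a depth rod

ROBOT

A 6-joint arm with a two-finger parallel gripper is mounted at the origin on a cart in front of the work surface, level with it; the furniture and walls round the work are solid. World frame = base frame: x ahead of the robot, y to its left, z up, the work surface at z = 0. Lengths are in m, angles in rad, forces in N, time in s.
With the tool pointing down it reaches from about 0.35 to 0.975 m from the base axis. Payload 7.1 kg.
Tool frame: the origin (TCP) lies on the centre line of the jaws, within the pads' length; the fingertips stand robot.finger_overhang ahead of it and the grasp point (between the pads) is the TCP (robot.finger_overhang is the distance from the TCP to the fingertips, in m); z points along the fingers, y is the line along which they close (so a half turn about z gives the same grasp; the last joint's range is limited). The gripper opens to 88 mm and grips with 3 to 60 N. Pads are 20 mm wide; open, the fingers measure 115 mm over their backs; the gripper's body (75 mm by 178 mm) begins 61 mm behind the grasp point.
Start: joints at [1.322, 0.423, 1.63, -0, 1.089, -0.019], TCP at [0.142, 0.609, 0.242] pointing down, gripper open.
Joint ranges: [-3, 3], [-0.9, 2.11], [0.09, 2.58], [-1.31, 4.45], [0.11, 2.69], [-2.54, 2.54]. Speed limits (rad/s): [2.39, 2.39, 3.01, 3.14, 3.14, 3.14].

INTERFACE

Orientations are given as a unit quaternion [x, y, z, w].
In Python, from cell import robot gives the robot as it stands.
- The arm moves only by the tool send_rows, never from a script. Its argument "steps" is a list of rows, each a list of 4 numbers: the shift along the world's x, y, z in mm, then the turn about the world's z in rad. In form: [[dx, dy, dz, turn], ...]. A call has 1 to 8 rows; each row shifts and turns the commanded pose from where the row before left it; what a row does not reach is not made up. A row lasts 1/12 s, in which the tool goes at most 41.7 mm and 7.16 degrees, less where a joint would pass 70% of its speed; a pose out of reach is approached as far as the arm can. A call with a gripper value outside its range is refused whole. "jaw" is the opening, from 0 (shut) to 1 (fully open), set as the call begins (left out, the last holds). The fingers move at their own pace and stop on an object; "squeeze" is the grip in N (left out, the last holds). Time passes only in rows, so rows that do not move let the fingers close. It gives the time, the measured TCP pose, the force, the opening and the grip force at its end, in the units of the state.
- robot.state(): the state, without advancing time (a new reading comes with each control period).
- robot.grab_frame(name): name is "side" or "top" or "wrist"; returns the picture (400x640x3 uint8, blue, green, red); there is no depth.
- robot.get_calibration(name): a dict with "fov_y" (degrees; the focal length in pixels is half the picture's height over the tangent of half this angle, whatever the lens; pixels are square), "cx", "cy" (the principal point, pixels), "R" (3x3) and "t" (3): a world point X has camera coordinates R X + t; the wrist camera has in their place "T_tool_cam" (4x4, takes a point from camera to tool coordinates, whose origin is the TCP and whose axes are the flange's). Camera axes: x right, y down, z forward; pixel columns grow to the right and rows downward; lengths in m; the calibration is good to about 2 mm. A picture is of the moment at which its call begins: read the wrist's pose just before it. get_calibration takes no time and is no camera call.
- robot.sign_off(): hands the job in; it is judged then, once.
The state is a dict: "time_s": time; "joint_pos": joint angles; "qd": joint speeds; "tau": joint torques, N m; "eef_pos": TCP position; "tcp_rot": TCP orientation; "force": force on the tool from outside, world axes, zero at the start; "ft_torque": the same for the moment, N m; "grip_width": finger opening in m; "grip_force": force on a finger pad.
Only numpy, scipy, OpenCV 4.12 (cv2) and the standard library are available. Lean on these libraries where they do the work, as an engineer would, in place of code of your own. Each camera call takes 0.05 s, during which the arm holds its last target. There are 200 camera calls.

TASK

Take the blue-headed steel depth rod out of its stand, slide it gently (do not let it drop) down the bore of the white casting ring until it rests on the bottom, and leave it standing there. Then read the length of rod, head included, that sticks out above the ring's top face, and set the red pointer of the bench scale to that length.

Things in the scene. Friction and masses are not known exactly. Their poses are not given: they have to be found in the camera images.
- rod: The depth rod, 120 mm long over all, 55 to 115 g, loose: a steel shaft 12 mm in diameter with a tapered foot (9 mm across at the tip) and dark lines every 10 mm from the foot, and a blue cylindrical head 16 mm in diameter and 24 mm tall at the top. It starts upright in a small fixed aluminium stand (52 mm wide, 42 mm tall, its socket 30 mm deep). Origin: centre of the foot's end; z runs along the rod to the head.
- rod_head (a point): The middle of the rod's blue head, where it is grasped: on the axis, 108 mm above the foot's end and 12 mm below the top of the head; z runs along the rod, away from the foot.
- white_ring_mouth (a point): The centre of the bore's mouth, in the top face of the white plaster casting ring: a fixed upright cylinder 60 mm in diameter and 85 mm tall. Its vertical bore is 17 mm in diameter and blind; the depth differs each time, between 35 and 75 mm, so 45 to 85 mm of the rod stick out when it rests on the bottom. z is up. A terracotta-coloured ring of the same shape and with a bore of its own stands near; it is not the one to gauge.
- pointer (a joint): Reading of the bench scale, in m: distance of the red pointer from the scale's zero line, 0 to 0.11. The scale is a fixed flat aluminium bar, 165 mm long, 44 mm wide, 10 mm high, with black lines every 10 mm (longer every 50 mm), the first of them zero; a blue plate marks its zero end and the reading grows away from it. The pointer slides with about 1.5 N of friction and stays where it is left.
- pointer_grip (a point): The grip of the pointer: a red upright fin 12 mm thick along the scale, 16 mm across it and 32 mm tall, the top 49 mm above the worktop; this point lies on its middle, about 33 mm above the worktop. y points along the scale towards the zero end (the reading grows along -y), z is up.
Mind the look-alikes: they are no part of the job. There is more than one size of the rod; the one meant has the size given above.

How it is judged:
On the way:
1. the depth rod stands released on the bottom of the white ring's bore (horizontal distance between rod_head and white_ring_mouth below 0.025 m and angle between rod_head's own z axis and vertical below 0.21 rad and z of rod_head in the frame of white_ring_mouth between 0.028 and 0.076 m and linear speed of rod below 0.02 m/s and contact force between the fingers and rod below 0.1 N), for 0.2 s.
At the end, for the whole second after the job is handed in: The rod stands released and at rest in the white ring's bore, on its bottom, leaning less than 12 degrees, and the pointer is still, its reading within 10 mm of the length of rod that sticks out above the ring's top face (horizontal distance between rod_head and white_ring_mouth below 0.025 m and angle between rod_head's own z axis and vertical below 0.21 rad and z of rod_head in the frame of white_ring_mouth between 0.028 and 0.076 m and linear speed of rod below 0.02 m/s and ((z of rod_head in the frame of white_ring_mouth between 0.028 and 0.03201 m and value of joint pointer between 0.03 and 0.054 m) or (z of rod_head in the frame of white_ring_mouth between 0.032 and 0.03601 m and value of joint pointer between 0.034 and 0.058 m) or (z of rod_head in the frame of white_ring_mouth between 0.036 and 0.04001 m and value of joint pointer between 0.038 and 0.062 m) or (z of rod_head in the frame of white_ring_mouth between 0.04 and 0.04401 m and value of joint pointer between 0.042 and 0.066 m) or (z of rod_head in the frame of white_ring_mouth between 0.044 and 0.04801 m and value of joint pointer between 0.046 and 0.07 m) or (z of rod_head in the frame of white_ring_mouth between 0.048 and 0.05201 m and value of joint pointer between 0.05 and 0.074 m) or (z of rod_head in the frame of white_ring_mouth between 0.052 and 0.05601 m and value of joint pointer between 0.054 and 0.078 m) or (z of rod_head in the frame of white_ring_mouth between 0.056 and 0.06001 m and value of joint pointer between 0.058 and 0.082 m) or (z of rod_head in the frame of white_ring_mouth between 0.06 and 0.06401 m and value of joint pointer between 0.062 and 0.086 m) or (z of rod_head in the frame of white_ring_mouth between 0.064 and 0.06801 m and value of joint pointer between 0.066 and 0.09 m) or (z of rod_head in the frame of white_ring_mouth between 0.068 and 0.07201 m and value of joint pointer between 0.07 and 0.094 m) or (z of rod_head in the frame of white_ring_mouth between 0.072 and 0.07601 m and value of joint pointer between 0.074 and 0.098 m)) and velocity of joint pointer between -0.01 and 0.01 m/s); the robot touches nothing.
It fails at once if the rod is dropped or rammed down the bore (faster than 0.5 m/s) (horizontal distance between rod and white_ring_mouth below 0.012 m and z of rod in the frame of white_ring_mouth below -0.003 m and linear speed of rod above 0.5 m/s).
It also fails if it takes over 45 s, if anything falls off the work surface, if the arm or the gripper's body presses on something with over 40 N, if the wrist force passes 120 N, or if a joint passes its speed limit or range.

## Working session

There is one attempt and no reset: what is moved stays moved. The work goes in short steps, Python scripts to look and compute and a tool call to move; the robot and the scene stay as the last step left them, time stands still between calls to the robot, and variables do not carry over. Pictures are saved under pics/ and viewed, at most 13 in all, crops included, and the job is handed in when it is done.

Besides the shell and the picture viewer there is one more tool, called after "Emit:" as name(argument=value, ...) on one line, values as JSON. send_rows: Moves the arm, as the interface text tells. Its arguments: {"type":"object","properties":{"steps":{"type":"array"},"jaw":{"type":"number"},"squeeze":{"type":"number"}},"required":["steps"]}

```bash
mkdir -p pics; cat > h.py <<'E'
import numpy as np,cv2
from cell import robot
from scipy.spatial.transform import Rotation as Ro
def cam(n,st=None):
    c=robot.get_calibration(n); f=200/np.tan(np.radians(c['fov_y'])/2)
    if 'R' in c: R=np.array(c['R']);t=np.array(c['t'])
    else:
        st=st or robot.state(); T=np.eye(4);T[:3,:3]=Ro.from_quat(st['tcp_rot']).as_matrix();T[:3,3]=st['eef_pos']
        M=np.linalg.inv(T@np.array(c['T_tool_cam']));R=M[:3,:3];t=M[:3,3]
    return f,c['cx'],c['cy'],R,t
def ray(n,u,v,z,st=None):
    f,cx,cy,R,t=cam(n,st);o=-R.T@t;d=R.T@np.array([(u-cx)/f,(v-cy)/f,1]);return o+d*(z-o[2])/d[2]
def proj(n,X,st=None):
    f,cx,cy,R,t=cam(n,st);p=R@np.array(X)+t;return np.array([f*p[0]/p[2]+cx,f*p[1]/p[2]+cy])
E
python3 - <<'E'
from h import *
print(robot.finger_overhang,robot.state())
for n in('top','side'):
    cv2.imwrite(f'pics/{n}0.png',robot.grab_frame(n)); c=robot.get_calibration(n);print(n,c)
print(robot.get_calibration('wrist'))
E
```

```text
0.019 {'time_s': 0.0, 'joint_pos': array([ 1.32200671e+00,  4.23815393e-01,  1.63066839e+00,  3.82028164e-05,
        1.08859884e+00, -1.90000264e-02]), 'qd': array([-0.00028006, -0.00014002, -0.00050747,  0.00012944, -0.00059873,
       -0.00146549]), 'tau': array([-1.53462039e-03, -5.44621825e+01, -2.73671132e+01,  6.44052937e-02,
        2.28779681e-02, -9.56968529e-05]), 'eef_pos': array([0.14219636, 0.60807993, 0.24092606]), 'tcp_rot': array([ 1.14650957e-01,  9.93405558e-01, -7.36059119e-04, -1.16217320e-04]), 'force': array([ 0.04612626, -0.08344265,  0.37762886]), 'ft_torque': array([ 0.0295496 , -0.0111833 ,  0.02293807]), 'grip_force': 0.0, 'grip_width': 0.0873195278973108}
top {'fov_y': 42.75909787252492, 'cx': 324.2134766118161, 'cy': 192.4475157573584, 'R': array([[ 0.02595803, -0.99964603, -0.00583079],
       [-0.98539033, -0.02460487, -0.16852445],
       [ 0.16832133,  0.01012017, -0.98568023]]), 't': array([-0.1220791 ,  0.47674726,  0.94026486])}
side {'fov_y': 50.92765758806061, 'cx': 315.8550289404941, 'cy': 198.6212656129786, 'R': array([[-0.96183307, -0.27357683,  0.00573177],
       [-0.12319473,  0.41423053, -0.90179606],
       [ 0.24433624, -0.8680834 , -0.43212385]]), 't': array([0.42738065, 0.19751441, 0.65996645])}
{'fov_y': 71.84890177640554, 'cx': 319.24097184685894, 'cy': 197.741711887278, 'T_tool_cam': array([[ 8.12876464e-04, -9.68359095e-01, -2.49559619e-01,
         6.89557781e-02],
       [ 9.99999657e-01,  7.47317550e-04,  3.57447410e-04,
         3.45348140e-05],
       [-1.59637168e-04, -2.49559824e-01,  9.68359370e-01,
        -1.43334244e-01],
       [ 0.00000000e+00,  0.00000000e+00,  0.00000000e+00,
         1.00000000e+00]])}
```

View pics/top0.png

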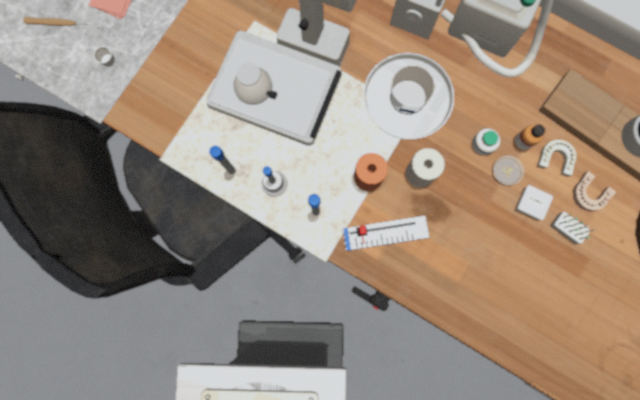

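View pics/side0.png

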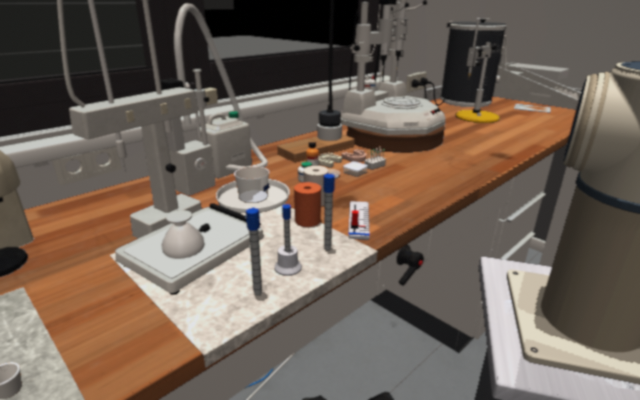

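The top view has three blue heads, at (216,153), (267,172) and (314,201). Only the middle one sits in a round aluminium stand (side view 288,262). The white ring is at (428,160), the terracotta ring at (371,170) and the pointer at (362,231). Next I triangulate them and check the sizes.

```bash
cat > m.py <<'E'
from h import *
def blobs(im,box,kind):
    h=cv2.cvtColor(im,cv2.COLOR_BGR2HSV)
    m={'blue':cv2.inRange(h,(100,140,50),(130,255,255)),'red':cv2.inRange(h,(0,190,90),(4,255,255))|cv2.inRange(h,(174,170,80),(180,255,255))}[kind]
    n,l,s,c=cv2.connectedComponentsWithStats(m)
    return [(np.round(c[i],1),s[i].tolist()) for i in range(1,n) if s[i][4]>15]
E
python3 - <<'E'
from m import *
T=cv2.imread('pics/top0.png');S=cv2.imread('pics/side0.png')
bt=blobs(T,0,'blue');bs=blobs(S,0,'blue')
for b in bt:print('t',b)
for b in bs:print('s',b)
print(blobs(T,0,'red'),blobs(S,0,'red'))
def tri(a,b):
    A=[];B=[]
    for n,p in(('top',a),('side',b)):
        f,cx,cy,R,t=cam(n)
        for k,c in((0,cx),(1,cy)):
            w=(p[k]-c)/f;A.append(R[k]-w*R[2]);B.append(w*t[2]-t[k])
    x,r,*_=np.linalg.lstsq(np.array(A),np.array(B),rcond=None);return x,r
for a,_ in bt:
    for b,_ in bs:
        x,r=tri(a,b)
        if r<2e-4:print(a,b,x.round(4),r)
for nm,uv,z in(('white',(429,159),.085),('terra',(371,167),.085),('stand',(273,180),.042),('scale0',(347,239),.01),('scale1',(427,227),.01)):print(nm,ray('top',*uv,z).round(3))
cv2.imwrite('pics/c1.png',np.hstack([cv2.resize(T[130:260,200:330],(400,400),interpolation=2),cv2.resize(T[130:260,330:460],(400,400),interpolation=2)]))
E
```

```text
t (array([216.4, 152.8]), [211, 147, 12, 13, 108])
t (array([267.1, 171.3]), [264, 168, 7, 8, 42])
t (array([314. , 200.7]), [310, 195, 9, 13, 90])
s (array([328.3, 182.5]), [324, 174, 10, 18, 151])
s (array([286. , 211.1]), [283, 205, 7, 14, 75])
s (array([252.2, 218.6]), [246, 208, 13, 22, 222])
[] [(array([354.5, 217.5]), [353, 211, 4, 14, 52])]
[216.4 152.8] [252.2 218.6] [0.5265 0.0774 0.1479] [1.92950616e-07]
[267.1 171.3] [286.  211.1] [ 0.5016 -0.0086  0.1222] [3.80217281e-07]
[314.  200.7] [328.3 182.5] [ 0.4471 -0.0939  0.1482] [6.09836485e-07]
white [ 0.54  -0.302  0.085]
terra [ 0.522 -0.195  0.085]
stand [ 0.501 -0.011  0.042]
scale0 [ 0.394 -0.156  0.01 ]
scale1 [ 0.421 -0.312  0.01 ]
```

View pics/c1.png

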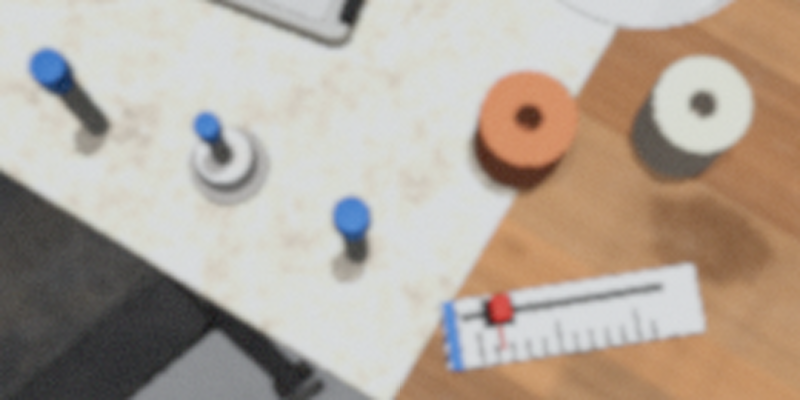

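The middle rod's head is at z=0.122 against an expected 0.120, so that is the right one; the other two heads are at 0.148. The choice is settled, so I move above it now.

Emit:
send_rows(steps=[[15, -25.7, 0, 0.0167], [15, -25.7, 0, 0.0167], [15, -25.7, 0, 0.0167], [15, -25.7, 0, 0.0167], [15, -25.7, 0, 0.0167], [15, -25.7, 0, 0.0167], [15, -25.7, 0, 0.0167], [15, -25.7, 0, 0.0167]], jaw=0.6, squeeze=15)

```text
time_s: 0.77
eef_pos: [0.2626, 0.4015, 0.2414]
tcp_rot: [0.048, 0.999, -0.0, -0.0]
force: [-0.2, 0.4, 0.3]
grip_width: 0.053
grip_force: 0.0
```

Emit:
send_rows(steps=[[15, -25.7, 0, 0.0167], [15, -25.7, 0, 0.0167], [15, -25.7, 0, 0.0167], [15, -25.7, 0, 0.0167], [15, -25.7, 0, 0.0167], [15, -25.7, 0, 0.0167], [15, -25.7, 0, 0.0167], [15, -25.7, 0, 0.0167]])

```text
time_s: 1.43
eef_pos: [0.3826, 0.1959, 0.2416]
tcp_rot: [-0.019, 1.0, -0.0, -0.0]
force: [1.0, 0.8, -0.2]
grip_width: 0.0526
grip_force: 0.0
```

Emit:
send_rows(steps=[[15, -25.7, 0, 0.0167], [15, -25.7, 0, 0.0167], [15, -25.7, 0, 0.0167], [15, -25.7, 0, 0.0167], [15, -25.7, 0, 0.0167], [15, -25.7, 0, 0.0167], [15, -25.7, 0, 0.0167], [0, 0, 0, 0]])

```text
time_s: 2.1
eef_pos: [0.4896, 0.0141, 0.2418]
tcp_rot: [-0.076, 0.997, -0.001, 0.001]
force: [-0.2, -0.1, 0.1]
grip_width: 0.0527
grip_force: 0.0
```

```bash
python3 - <<'E'
from m import *
s=robot.state();print(s['time_s'],s['eef_pos'],s['tcp_rot'])
im=robot.grab_frame('wrist');cv2.imwrite('pics/w1.png',im)
for c,b in blobs(im,0,'blue'):print(c,b,ray('wrist',*c,.12,s).round(4), ray('wrist',*c,.131,s).round(4))
print(proj('wrist',[.5016,-.0086,.12],s))
E
```

```text
2.1 [0.48963378 0.01414268 0.24175969] [-7.60083182e-02  9.97106695e-01 -5.64501658e-04  8.10092385e-04]
[197.2  84.1] [192, 66, 11, 37, 211] [ 0.4019 -0.1097  0.12  ] [ 0.4027 -0.105   0.131 ]
[197.7 137.9] [179, 125, 39, 27, 831] [ 0.4493 -0.1072  0.12  ] [ 0.4481 -0.1026  0.131 ]
[293.7 205.7] [286, 196, 16, 20, 254] [ 0.5013 -0.0095  0.12  ] [ 0.4979 -0.0089  0.131 ]
[294.55736966 206.16409776]
```

View pics/w1.png

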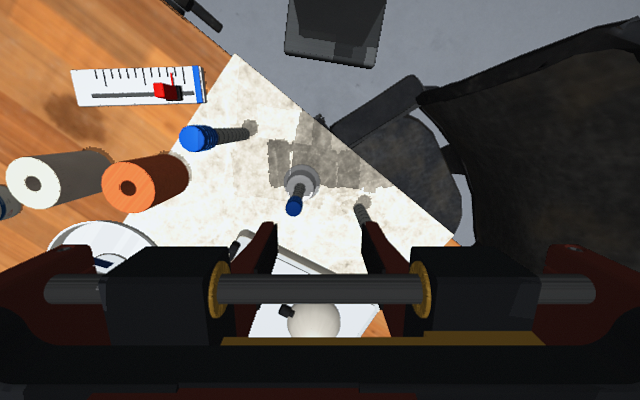

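The wrist ray gives (0.501,-0.0095), which agrees with the triangulation. Ring bores are at about (33,184) white and (128,188) terracotta. I now centre over the rod and descend.

Emit:
send_rows(steps=[[11.8, -23, 0, 0], [0, 0, -25, 0], [0, 0, -25, 0], [0, 0, -25, 0], [0, 0, -25, 0], [0, 0, -15, 0], [0, 0, -6.5, 0], [0, 0, 0, 0]])

```text
time_s: 2.82
eef_pos: [0.4976, -0.0047, 0.1188]
tcp_rot: [-0.077, 0.997, 0.0, -0.002]
force: [-1.0, -0.8, 0.2]
grip_width: 0.0526
grip_force: 0.0
```

Emit:
send_rows(steps=[[0, 0, 0, 0], [0, 0, 0, 0], [0, 0, 0, 0], [0, 0, 0, 0], [0, 0, 0, 0], [0, 0, 0, 0]], jaw=0, squeeze=20)

```text
time_s: 3.32
eef_pos: [0.4994, -0.0056, 0.1207]
tcp_rot: [-0.077, 0.997, -0.0, 0.0]
force: [0.1, -2.4, 0.6]
grip_width: 0.0161
grip_force: 11.9
```

Emit:
send_rows(steps=[[0, 0, 8, 0], [0, 0, 12, 0], [0, 0, 20, 0], [0, 0, 20, 0], [0, 0, 20, 0], [0, 0, 20, 0], [0, 0, 20, 0], [0, 0, 10, 0]])

```text
time_s: 3.98
eef_pos: [0.4999, -0.0055, 0.2529]
tcp_rot: [-0.077, 0.997, -0.0, 0.002]
force: [0.1, -0.1, -0.6]
grip_width: 0.0157
grip_force: 20.0
```

```bash
python3 - <<'E'
from m import *
s=robot.state();print(s['time_s'],s['eef_pos'],s['grip_width'],s['grip_force'],s['force'])
print(ray('top',428.5,163.5,.085))
T=cv2.imread('pics/top0.png');h=cv2.cvtColor(T,cv2.COLOR_BGR2GRAY)
c=h[145:178,412:447];c=cv2.threshold(c,120,255,0)[1]
n,l,st,ce=cv2.connectedComponentsWithStats(255-c);print([(st[i].tolist(),ce[i]+[412,145]) for i in range(1,n)])
s1={'eef_pos':[0.48963378,0.01414268,0.24175969],'tcp_rot':[-7.60083182e-02,9.97106695e-01,-5.64501658e-04,8.10092385e-04]}
print(ray('wrist',33,184,.085,s1),ray('wrist',128,188,.085,s1))
E
```

```text
3.9833 [ 0.49991116 -0.00553068  0.25294501] 0.01567342199508775 19.99964028596878 [ 0.14465088 -0.08934306 -0.64912548]
[ 0.53101764 -0.3013562   0.085     ]
[([13, 16, 7, 6, 34], array([428.08823529, 163.35294118])), ([0, 25, 7, 8, 27], array([413.66666667, 174.66666667]))]
[ 0.53111688 -0.30043899  0.085     ] [ 0.51963606 -0.19629574  0.085     ]
```

Both views put the white mouth at (0.531,-0.301). I carry the rod there.

Emit:
send_rows(steps=[[1, -12, 0, 0], [2.5, -24, 0, 0], [3, -28, 0, 0], [3, -28, 0, 0], [3, -28, 0, 0], [3, -28, 0, 0], [3, -28, 0, 0], [3, -28, 0, 0]])

```text
time_s: 4.65
eef_pos: [0.5196, -0.2115, 0.2487]
tcp_rot: [-0.077, 0.997, 0.0, -0.001]
force: [0.0, 0.2, -1.4]
grip_width: 0.0154
grip_force: 20.0
```

Emit:
send_rows(steps=[[3, -28, 0, 0], [3, -28, 0, 0], [2.5, -22, 0, 0], [1, -12, 0, 0], [0, 0, 0, 0], [0, 0, 0, 0]])

```text
time_s: 5.15
eef_pos: [0.5293, -0.2995, 0.249]
tcp_rot: [-0.076, 0.997, 0.001, -0.001]
force: [0.5, 0.0, -1.4]
grip_width: 0.0154
grip_force: 20.0
```

```bash
python3 - <<'E'
from m import *
s=robot.state();print(s['time_s'],s['eef_pos'],s['tcp_rot'],s['grip_width'])
e=s['eef_pos'];out=[]
w=robot.grab_frame('wrist');t=robot.grab_frame('top');sd=robot.grab_frame('side')
for n,im in(('wrist',w),('top',t),('side',sd)):
    foot=proj(n,[e[0],e[1],e[2]-.108],s);hd=proj(n,[e[0],e[1],e[2]],s);m=proj(n,[.531,-.301,.085],s)
    print(n,'foot',foot,'head',hd,'mouth',m)
    for c,b in blobs(im,0,'blue'):print(n,c,b)
    x=int(foot[0]);y=int(foot[1]);y0=max(0,min(260,y-70));x0=max(0,min(500,x-70))
    print(x0,y0);out.append(cv2.resize(im[y0:y0+140,x0:x0+140],(266,400),interpolation=cv2.INTER_CUBIC) if 0 else cv2.resize(im[y0:y0+140,x0:x0+140],(266,266),interpolation=2))
    cv2.imwrite(f'pics/{n}2.png',im)
cv2.imwrite('pics/c2.png',np.hstack(out))
E
```

```text
5.15 [ 0.5293003  -0.29950782  0.24904087] [-7.64252651e-02  9.97074730e-01  7.44490762e-04 -7.78711231e-04] 0.015399724412202201
wrist foot [318.49755405 202.08130285] head [318.37288164 252.4392025 ] mouth [317.01123002 190.37825312]
wrist [443.   92.1] [439, 75, 9, 36, 211]
wrist [566.1 147.5] [539, 135, 54, 27, 1181]
wrist [319.4 254.5] [305, 234, 30, 40, 981]
248 132
top foot [433.74638307 157.19958587] head [448.26699694 140.48636695] mouth [428.30673833 163.5046916 ]
top [216.4 152.8] [211, 147, 12, 13, 111]
top [313.8 200.6] [309, 195, 10, 13, 94]
363 87
side foot [316.29226873 148.07505198] head [316.59002871 102.13187459] mouth [315.64016995 169.95108961]
side [328.3 182.5] [324, 174, 10, 18, 155]
side [252.2 218.6] [246, 208, 13, 22, 220]
246 78
```

View pics/c2.png

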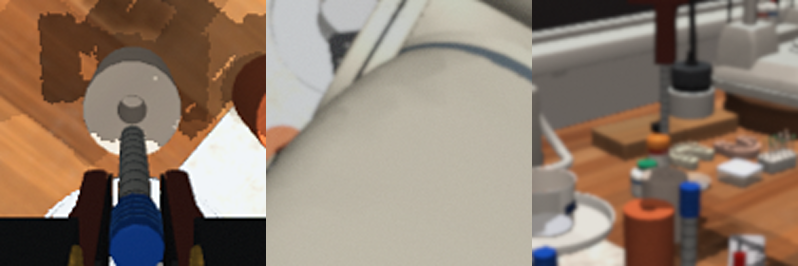

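In the wrist crop the foot, at about (318,200) full frame, is over the white ring and the bore is at (317.5,190). The rod is vertical and needs about +2.5, -1.5 mm. I lower it to just above the mouth.

Emit:
send_rows(steps=[[2.5, -1.5, -10, 0], [0, 0, -14, 0], [0, 0, -14, 0], [0, 0, -8, 0], [0, 0, -4, 0], [0, 0, 0, 0], [0, 0, 0, 0]])

```text
time_s: 5.88
eef_pos: [0.5329, -0.3008, 0.2003]
tcp_rot: [-0.077, 0.997, -0.0, 0.0]
force: [0.2, 0.3, -0.6]
grip_width: 0.0155
grip_force: 20.0
```

```bash
python3 - <<'E'
from m import *
s=robot.state();print(s['time_s'],s['eef_pos'],s['force'],s['grip_width'])
e=s['eef_pos']
w=robot.grab_frame('wrist');sd=robot.grab_frame('side');out=[]
for n,im in(('wrist',w),('side',sd)):
    foot=proj(n,[e[0],e[1],e[2]-.108],s);m=proj(n,[.531,-.301,.085],s)
    x0=int(foot[0])-40;y0=int(foot[1])-40;print(n,foot,m,x0,y0)
    out.append(cv2.resize(im[y0:y0+80,x0:x0+80],(400,400),interpolation=2))
cv2.imwrite('pics/c3.png',np.hstack(out))
E
```

```text
5.8833 [ 0.53287401 -0.30084442  0.20027789] [ 0.23658364  0.32210567 -0.59335586] 0.015491145252936562
wrist [318.68561226 201.91301757] [318.83800225 198.05574779] 278 161
side [314.89076118 167.07672025] [315.64016995 169.95108961] 274 127
```

View pics/c3.png

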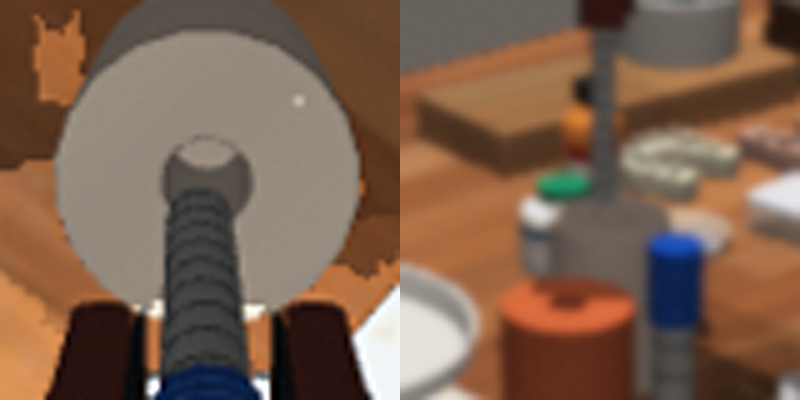

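The wrist crop shows the bore centre at about (319.6,197). The foot's near edge is at v≈198.4, so the foot is roughly 3.5 mm too far in +x. I shift by -3.5, +0.5 and descend slowly while watching the force.

Emit:
send_rows(steps=[[-3.5, 0.5, 0, 0], [0, 0, 0, 0], [0, 0, -5, 0], [0, 0, -5, 0], [0, 0, -5, 0], [0, 0, -3, 0], [0, 0, 0, 0], [0, 0, 0, 0]])

```text
time_s: 6.65
eef_pos: [0.529, -0.3004, 0.1817]
tcp_rot: [-0.077, 0.997, 0.0, -0.0]
force: [-0.1, -0.1, 0.0]
grip_width: 0.0158
grip_force: 20.0
```

Emit:
send_rows(steps=[[0, 0, -4, 0], [0, 0, -4, 0], [0, 0, -4, 0], [0, 0, -4, 0], [0, 0, -3, 0], [0, 0, 0, 0]])

```text
time_s: 7.15
eef_pos: [0.5287, -0.3003, 0.1623]
tcp_rot: [-0.077, 0.997, 0.0, -0.001]
force: [0.1, 0.3, -1.7]
grip_width: 0.0157
grip_force: 20.0
```

```bash
python3 - <<'E'
from m import *
s=robot.state();print(s['time_s'],s['eef_pos'],s['force'])
e=s['eef_pos']
w=robot.grab_frame('wrist');sd=robot.grab_frame('side');out=[]
for n,im in(('wrist',w),('side',sd)):
    foot=proj(n,[e[0],e[1],e[2]-.07],s)
    x0=int(foot[0])-40;y0=int(foot[1])-40;print(n,foot,proj(n,e,s),x0,y0,[b for b in blobs(im,0,'blue')][:3])
    out.append(cv2.resize(im[y0:y0+80,x0:x0+80],(400,400),interpolation=2))
cv2.imwrite('pics/c4.png',np.hstack(out))
E
```

```text
7.15 [ 0.52870651 -0.3002877   0.16225456] [ 0.0636617  0.3303964 -1.6648981]
wrist [318.5304279  214.40068514] [318.37477426 252.43920595] 278 174 [(array([481.9,  82. ]), [476, 59, 13, 48, 380]), (array([319.4, 254.4]), [305, 234, 30, 40, 978])]
side [316.49285345 167.34829002] [316.68454673 139.32141225] 276 127 [(array([328.2, 182.4]), [324, 174, 10, 18, 156]), (array([252.2, 218.6]), [246, 208, 13, 22, 220])]
```

View pics/c4.png

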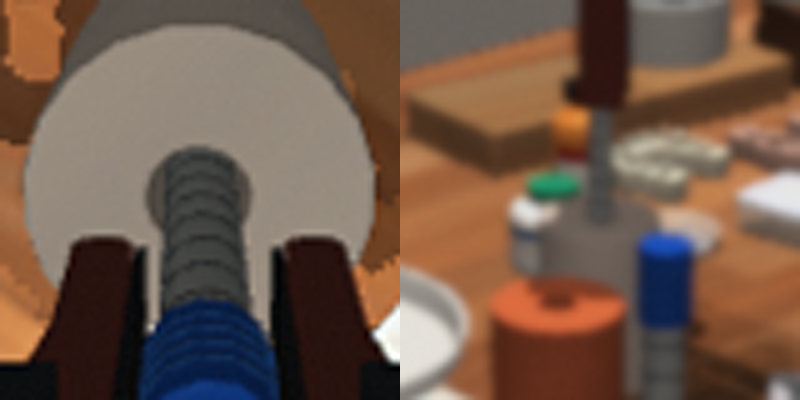

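The rod is inside the white bore, about 31 mm deep and near centred. I feel for the bottom in small steps with a lighter grip.

Emit:
send_rows(steps=[[1, 0, -1, 0], [0, 0, -1.5, 0], [0, 0, -1.5, 0], [0, 0, -1.5, 0], [0, 0, -1.5, 0], [0, 0, 0, 0]], squeeze=10)

```text
time_s: 7.75
eef_pos: [0.5299, -0.3004, 0.1558]
tcp_rot: [-0.077, 0.997, 0.0, -0.0]
force: [-0.7, -0.0, -1.3]
grip_width: 0.0158
grip_force: 10.0
```

Emit:
send_rows(steps=[[0, 0, -1.5, 0], [0, 0, -1.5, 0], [0, 0, -1.5, 0], [0, 0, -1.5, 0], [0, 0, 0, 0]])

```text
time_s: 8.17
eef_pos: [0.53, -0.3004, 0.1498]
tcp_rot: [-0.077, 0.997, 0.0, -0.0]
force: [-0.2, 0.3, -0.5]
grip_width: 0.0154
grip_force: 10.0
```

Depth is now about 43 mm, with no contact yet.

Emit:
send_rows(steps=[[0, 0, -1.5, 0], [0, 0, -1.5, 0], [0, 0, -1.5, 0], [0, 0, -1.5, 0], [0, 0, 0, 0]])

```text
time_s: 8.58
eef_pos: [0.5317, -0.3014, 0.146]
tcp_rot: [-0.077, 0.997, -0.001, 0.002]
force: [-0.3, 0.6, 9.1]
grip_width: 0.0157
grip_force: 10.0
```

Emit:
send_rows(steps=[[0, 0, -1.5, 0], [0, 0, -1.5, 0], [0, 0, -1.5, 0], [0, 0, -1.5, 0], [0, 0, 0, 0]])

```text
time_s: 9.0
eef_pos: [0.5324, -0.3016, 0.1408]
tcp_rot: [-0.077, 0.997, -0.002, 0.002]
force: [-0.3, 0.8, 13.4]
grip_width: 0.016
grip_force: 10.0
```

Contact is at about 46 mm depth: the force steps up, then the rod slips in the grip. I release and lift away.

Emit:
send_rows(steps=[[0, 0, 0, 0], [0, 0, 0, 0], [0, 0, 0, 0], [0, 0, 0, 0], [0, 0, 0, 0], [0, 0, 0, 0]], jaw=0.55)

```text
time_s: 9.5
eef_pos: [0.5299, -0.3005, 0.1379]
tcp_rot: [-0.077, 0.997, 0.0, -0.0]
force: [-0.7, -0.2, -0.2]
grip_width: 0.0478
grip_force: 0.0
```

Emit:
send_rows(steps=[[0, 0, 15, 0], [0, 0, 20, 0], [0, 0, 25, 0], [0, 0, 25, 0], [0, 0, 25, 0], [-20, 10, 0, 0], [-20, 10, 0, 0], [0, 0, 0, 0]])

```text
time_s: 10.17
eef_pos: [0.4871, -0.2789, 0.2481]
tcp_rot: [-0.077, 0.997, 0.001, -0.001]
force: [-0.5, 0.2, -0.6]
grip_width: 0.0482
grip_force: 0.0
```

```bash
python3 - <<'E'
from m import *
s=robot.state();print(s['time_s'],s['eef_pos'],s['tcp_rot'])
w=robot.grab_frame('wrist');sd=robot.grab_frame('side')
for n,im in(('wrist',w),('side',sd)):
    cv2.imwrite(f'pics/{n}5.png',im)
    print(n,blobs(im,0,'blue'),blobs(im,0,'red'))
    for h in(.04,.06,.074,.084):print(h,proj(n,[.531,-.301,.085+h-.012],s))
x,y=proj('side',[.531,-.301,.11]).astype(int);u,v=proj('wrist',[.531,-.301,.1],s).astype(int)
print(x,y,u,v)
a=cv2.resize(sd[y-50:y+50,x-50:x+50],(400,400),interpolation=2)
b=cv2.resize(w,(640,400))[:, :400] 
cv2.imwrite('pics/c5.png',np.hstack([a,b]))
E
```

```text
10.1667 [ 0.48709721 -0.27888987  0.24812685] [-7.70250912e-02  9.97028230e-01  7.62527659e-04 -1.12340194e-03]
wrist [(array([420. , 122.7]), [417, 107, 8, 33, 188]), (array([527.2, 191.5]), [504, 178, 47, 29, 950]), (array([289.2, 245.9]), [281, 234, 17, 24, 325])] [(array([404.5, 132. ]), [400, 126, 11, 13, 128])]
0.04 [291.90250515 231.40139983]
0.06 [290.03337548 238.68114917]
0.074 [288.56160711 244.41328482]
0.084 [287.41414976 248.8823177 ]
side [(array([314.3, 145.4]), [312, 141, 5, 10, 40]), (array([328.3, 182.5]), [324, 174, 10, 18, 152]), (array([252.2, 218.6]), [246, 208, 13, 22, 219])] [(array([354.6, 217. ]), [353, 210, 5, 15, 60])]
0.04 [315.70483395 159.02304163]
0.06 [315.75198681 151.05433224]
0.074 [315.7854849  145.39324201]
0.084 [315.80966451 141.30695133]
315 160 292 227
```

View pics/c5.png

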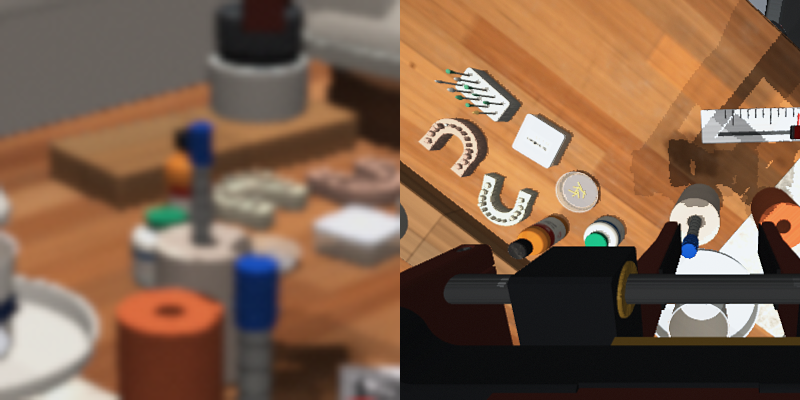

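The rod stands upright on the bottom. The side-view head at v=145.4 matches exactly 74 mm of protrusion, and the contact depth agrees. Now the scale.

```bash
python3 - <<'E'
from m import *
s={'eef_pos':[0.48709721,-0.27888987,0.24812685],'tcp_rot':[-7.70250912e-02,9.97028230e-01,7.62527659e-04,-1.12340194e-03]}
print(ray('wrist',404.5,132,.04,s),ray('wrist',404.5,132,.033,s))
for z in(.03,.035,.04,.045):print(z,ray('side',354.6,217,z), ray('top',362,231,z))
k=130/400
for u,v in((483,346),(560,332),(637,320)):print(ray('top',330+(u-400)*k,130+v*k,.01))
im=cv2.imread('pics/wrist5.png')[90:170,290:450];cv2.imwrite('pics/c6.png',cv2.resize(im,(800,400),interpolation=2))
E
```

```text
[ 0.40858614 -0.1832252   0.04      ] [ 0.40837246 -0.18111373  0.033     ]
0.03 [ 0.41154217 -0.19249071  0.03      ] [ 0.4084149  -0.18402312  0.03      ]
0.035 [ 0.40994774 -0.18320103  0.035     ] [ 0.40793494 -0.18369436  0.035     ]
0.04 [ 0.4083533  -0.17391135  0.04      ] [ 0.40745497 -0.18336561  0.04      ]
0.045 [ 0.40675886 -0.16462167  0.045     ] [ 0.40697501 -0.18303685  0.045     ]
[ 0.38777582 -0.17587059  0.01      ]
[ 0.39786304 -0.22444798  0.01      ]
[ 0.40670592 -0.27314175  0.01      ]
```

View pics/c6.png

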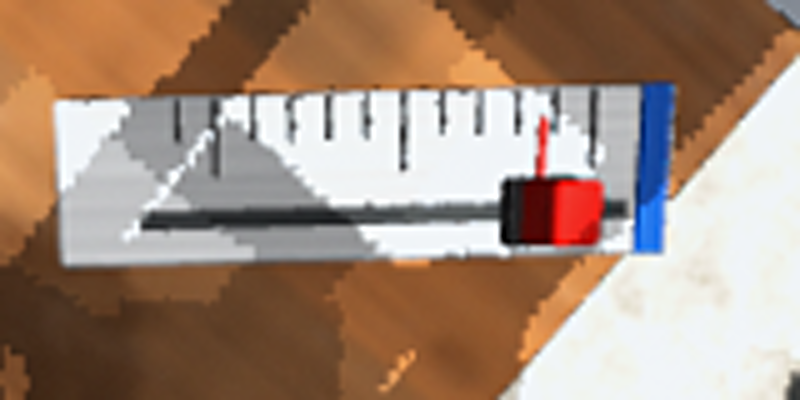

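Zero is at crop x≈596, 50 at 403 and 100 at 217. The red line at 543 reads about 14 mm, so it needs +60 mm. I'll grip across the scale with a -1.55 turn, to keep the gripper body clear of the tall look-alike rod at (0.447,-0.094).

Emit:
send_rows(steps=[[-8, 9.5, 0, -0.115], [-8, 9.5, 0, -0.115], [-8, 9.5, 0, -0.115], [-8, 9.5, 0, -0.115], [-8, 9.5, 0, -0.115], [-8, 9.5, 0, -0.115], [-8, 9.5, 0, -0.115], [-8, 9.5, 0, -0.115]])

```text
time_s: 10.93
eef_pos: [0.4267, -0.2045, 0.2481]
tcp_rot: [0.376, 0.927, -0.0, 0.0]
force: [-0.7, 0.2, 0.3]
grip_width: 0.0481
grip_force: 0.0
```

Emit:
send_rows(steps=[[-8, 9.5, 0, -0.115], [-7, 8.5, 0, -0.115], [0, 0, -20, -0.115], [0, 0, -25, -0.115], [0, 0, -25, -0.115], [0, 0, -20, -0.055], [0, 0, 0, 0], [0, 0, 0, 0]])

```text
time_s: 11.6
eef_pos: [0.4113, -0.1866, 0.1575]
tcp_rot: [0.642, 0.767, -0.0, -0.001]
force: [-0.3, 0.3, 0.6]
grip_width: 0.0481
grip_force: 0.0
```

```bash
python3 - <<'E'
from m import *
s=robot.state();print(s['time_s'],s['eef_pos'],s['tcp_rot'],s['joint_pos'])
q=s['tcp_rot'];print('y-axis deg',np.degrees(2*np.arctan2(q[1],q[0]))-90)
w=robot.grab_frame('wrist');cv2.imwrite('pics/w7.png',w)
for c,b in blobs(w,0,'red'):print(c,b,ray('wrist',*c,.045,s),ray('wrist',*c,.04,s))
E
```

```text
11.6 [ 0.41128197 -0.18658313  0.15752458] [ 6.41801048e-01  7.66870329e-01 -2.78345337e-04 -1.11190043e-03] [-4.52246581e-01  3.05123210e-01  2.06383955e+00 -2.27231217e-06
  7.74922315e-01 -6.29351123e-01]
y-axis deg 10.147435897695388
[318.5 198.5] [311, 193, 16, 12, 187] [ 0.40916585 -0.18509866  0.045     ] [ 0.40937049 -0.18637967  0.04      ]
```

View pics/w7.png

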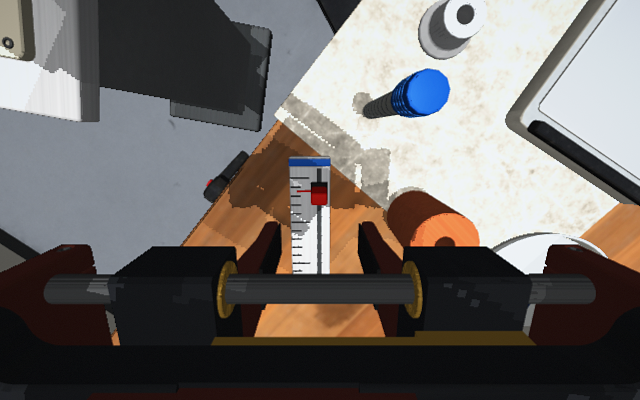

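The fin at (318,198) sits at (0.409,-0.186), almost under the TCP. I descend and grip.

Emit:
send_rows(steps=[[-1.5, 0, -20, 0], [0, 0, -25, 0], [0, 0, -25, 0], [0, 0, -25, 0], [0, 0, -14, 0], [0, 0, -6, 0], [0, 0, 0, 0]])

```text
time_s: 12.23
eef_pos: [0.4102, -0.1868, 0.0431]
tcp_rot: [0.642, 0.767, -0.0, -0.0]
force: [-0.5, 0.2, 0.3]
grip_width: 0.0483
grip_force: 0.0
```

Emit:
send_rows(steps=[[0, 0, 0, 0], [0, 0, 0, 0], [0, 0, 0, 0], [0, 0, 0, 0], [0, 0, 0, 0], [0, 0, 0, 0]], jaw=0, squeeze=20)

```text
time_s: 12.73
eef_pos: [0.4105, -0.1868, 0.0438]
tcp_rot: [0.643, 0.766, 0.0, 0.001]
force: [2.4, 1.0, 6.4]
grip_width: 0.0157
grip_force: 20.0
```

Emit:
send_rows(steps=[[1, -5, 0, 0], [1.8, -10, 0, 0], [2, -11, 0, 0], [2, -11, 0, 0], [2, -11, 0, 0], [1.8, -10, 0, 0], [0.2, -1, 0, 0], [0, 0, 0, 0]])

```text
time_s: 13.4
eef_pos: [0.4213, -0.2467, 0.0438]
tcp_rot: [0.643, 0.766, 0.0, 0.001]
force: [0.8, -1.8, 6.4]
grip_width: 0.0162
grip_force: 20.0
```

Emit:
send_rows(steps=[[0, 0, 0, 0], [0, 0, 0, 0], [0, 0, 0, 0]])

```text
time_s: 13.65
eef_pos: [0.4213, -0.2461, 0.0438]
tcp_rot: [0.642, 0.766, 0.0, 0.001]
force: [0.3, -0.9, 6.2]
grip_width: 0.0159
grip_force: 20.0
```

Emit:
send_rows(steps=[[0, 0, 0, 0], [0, 0, 0, 0], [0, 0, 0, 0], [0, 0, 0, 0]], jaw=0.5)

```text
time_s: 13.98
eef_pos: [0.4201, -0.2453, 0.043]
tcp_rot: [0.643, 0.766, -0.0, -0.0]
force: [-0.2, 0.4, 0.1]
grip_width: 0.039
grip_force: 0.0
```

Emit:
send_rows(steps=[[0, 0, 15, 0], [0, 0, 25, 0], [0, 0, 30, 0], [0, 0, 30, 0], [0, 0, 30, 0], [0, 0, 20, 0], [-30, 15, 0, 0], [0, 0, 0, 0]])

```text
time_s: 14.65
eef_pos: [0.3866, -0.2283, 0.1934]
tcp_rot: [0.643, 0.766, -0.0, -0.002]
force: [-1.0, 1.5, -1.3]
grip_width: 0.0439
grip_force: 0.0
```

```bash
python3 - <<'E'
from m import *
s=robot.state();print(s['time_s'],s['eef_pos'],s['joint_pos'])
w=robot.grab_frame('wrist');sd=robot.grab_frame('side')
print(blobs(w,0,'red'),blobs(sd,0,'blue'))
u,v=proj('wrist',[.41,-.225,.01],s).astype(int);v=max(v,75);print(u,v)
cv2.imwrite('pics/c8.png',cv2.resize(w[v-75:v+75,u-80:u+80],(640,600),interpolation=2))
E
```

```text
14.65 [ 0.38657698 -0.22827911  0.19339637] [-5.59864899e-01  2.38876174e-01  2.04389063e+00 -1.22010503e-04
  8.61988663e-01 -7.35026291e-01]
[(array([347.7, 211.4]), [341, 207, 15, 10, 138])] [(array([315. , 145.4]), [312, 141, 6, 10, 46]), (array([328.3, 182.6]), [324, 174, 10, 18, 150]), (array([252.2, 218.6]), [246, 208, 13, 22, 219])]
339 186
```

View pics/c8.png

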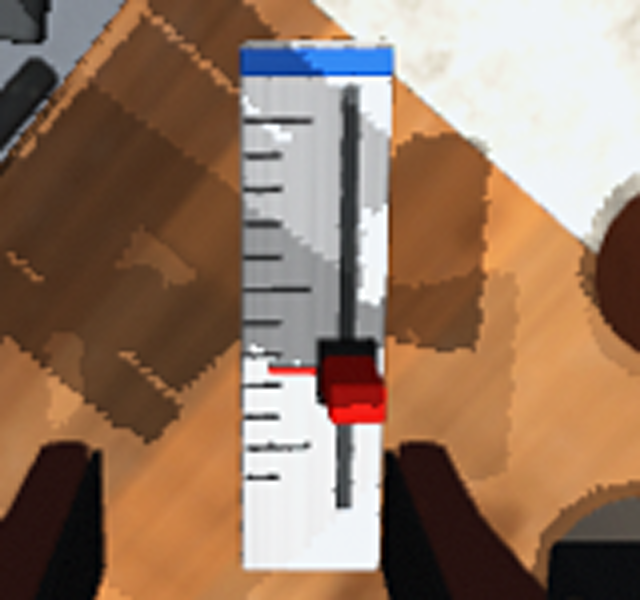

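The red line at v=370 lies between the 70 line (354) and the 80 line (385), so it reads about 75 mm. The rod still stands with 74 mm showing. I hand the job in.

```bash
python3 -c "
from cell import robot
print(robot.sign_off())"
```

```text
the job is handed in; nothing more can be done
None
```

The rod stands released on the bottom of the white ring's bore with about 74 mm sticking out, the pointer reads about 75 mm, and I handed the job in about 15 s into the 45 s limit; no verdict was shown.

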